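Buzz a visitor in: shut the release box's door, flip the catch, hold the lever

ROBOT

A 6-joint arm with a two-finger parallel gripper is mounted at the origin on the work surface. World frame = base frame: x ahead of the robot, y to its left, z up, the work surface at z = 0. Lengths are in m, angles in rad, forces in N, time in s.
With the tool pointing down it reaches from about 0.35 to 0.775 m from the base axis. Payload 5.5 kg.
Tool frame: the origin (TCP) lies midway between the tips of the shut fingers; the grasp point (between the pads) lies grasp_offset behind it (grasp_offset is the distance from the TCP to the grasp point, in m); z points along the fingers, y is the line along which they close (so a half turn about z gives the same grasp; the last joint's range is limited). The gripper opens to 85 mm and grips with 20 to 120 N. Pads are 22 mm wide; open, the fingers measure 114 mm over their backs; the gripper's body (76 mm by 85 mm) begins 54 mm behind the grasp point. The pads swing forward as they close: fully open they stand 13 mm farther back than shut.
Start: joints at [-1.361, 0.313, 0.046, 1.304, 0, 1.431], TCP at [0.197, -0.54, 0.231] pointing down, gripper open.
Joint ranges: [-2.76, 2.76], [-0.86, 1.69], [-1.03, 1.26], [-2.2, 2.34], [-1.47, 1.5], [-3.14, 3.14]. Speed limits (rad/s): [2.57, 2.57, 3.14, 3.14, 3.14, 3.14].

INTERFACE

Orientations are given as a unit quaternion [w, x, y, z].
In Python, from workcell import * gives the robot as it stands.
- The arm moves only by the tool step_arm, never from a script. Its argument "deltas" is a list of rows, each a list of 7 numbers: the shift along the world's x, y, z in mm, then the turn, a rotation vector about the world's x, y, z in degrees, then the gripper's target within -1 to 1 (fully open at 1, half-way at 0, shut at -1). A call has 1 to 5 rows; each row shifts and turns the commanded pose from where the row before left it; what a row does not reach is not made up. A row lasts 1/10 s, in which the tool goes at most 50 mm and 8.59 degrees, less where a joint would pass 70% of its speed; a pose out of reach is approached as far as the arm can. A call is refused whole if a number of a shift passes 50 or a number of a turn 8.59, either way. A call with a gripper value outside its range is refused whole. The fingers move at their own pace and stop on an object; "newtons" is the grip in N (left out, the last holds). Time passes only in rows, so rows that do not move let the fingers close. It gives the time, the measured TCP pose, the force, the opening and the grip force at its end, in the units of the state.
- get_state(): the state, without advancing time (a new reading comes with each control period).
- read_camera(name): name is "scene" or "top"; returns a dict with "image" (400x640x3 uint8, red, green, blue), "z_map" (400x640 float32, m along the optical axis (not along the pixel's ray), 0 where there is no reading), "K" (3x3 intrinsics, pixels), "dist_coeffs" ([k1, k2, p1, p2, k3] as OpenCV has them; the pictures are not rectified), "world_from_camera" (4x4, takes a point from camera to world coordinates). Camera axes: x right, y down, z forward; pixel columns grow to the right and rows downward; lengths in m; the calibration is good to about 2 mm. A picture is of the moment at which its call begins.
- hand_in(): hands the job in; it is judged then, once.
The state is a dict: "clock": time; "joint_pos": joint angles; "qvel": joint speeds; "tau": joint torques, N m; "tcp_pos": TCP position; "orientation": TCP orientation; "wrist_force": force on the tool from outside, world axes, zero at the start; "ft_torque": the same for the moment, N m; "finger_gap": finger opening in m; "grip_force": force on a finger pad.
Only numpy, scipy, OpenCV 4.12 (cv2) and the standard library are available. Lean on these libraries where they do the work, as an engineer would, in place of code of your own. Each camera call takes 0.05 s, during which the arm holds its last target. There are 200 camera calls.

TASK

A visitor is waiting at the street door. First push the small front door of the release box shut until it clicks home on its catch, then flip the safety catch on top of the box right over, off the lever, and then pull the lever all the way forward (towards the box's door side) to its stop and keep holding it there with the gripper's fingers: finish while still holding it, since it springs back if let go. Leave the other things on the board where they are.

Things in the scene. Friction and masses are not known exactly. Their poses are not given: they have to be found in the camera images.
- release_box: Grey painted steel box fixed on the oak board, 120 mm deep (its x) by 280 mm wide (its y) by 110 mm high. Origin: centre of its underside, at board height. Its z is up and its x points from its front to its back; the front (-x side, turned roughly to the robot) carries the small door on its left (+y) half; the lever and its safety catch stand on top of its right (-y) half. The top of the box is 110 mm above the board.
- door (a joint): Opening angle of the box's aluminium front door, rad: 0 = shut flush on the front, grows as it swings out towards the robot (starts 0.5 to 1.1). The door turns on an upright hinge with light friction and stays where it is left; over the last 0.13 rad a sprung ball catch resists lightly (1 to 2 N), then snaps it home and holds it at 0. Not home means above 0.03.
- door_hinge (a point): Point on the door's upright hinge axis, at the door's half height (56 mm above the board), at the door's left (+y) end; in the box frame at (-64, 115, 56) mm. Axes turn with the door: -y runs along the door from hinge to free edge, -x is the normal of its outer face. The door is a plain flat plate 95 mm long from the hinge, 88 mm high (12 to 100 mm above the board) and 8 mm thick, its outer face 4 mm on the -x side of this axis.
- door_push (a point): Point on the door's outer face 75 mm from the hinge axis, 65 mm above the board: a good place to push. Same axes as door_hinge.
- catch (a joint): Angle of the safety catch, rad: 0 = on (bar leaning 45 degrees to the left, +y, across the front of the lever's stem, which it blocks); about 0.79 = upright; 2.0 = off (bar lying over to the right, -y, against its stop). It is a loose gravity catch: past upright it falls over to the off stop by itself; short of upright it falls back on.
- catch_pin (a point): Middle of the front half of the catch's thumb pin: a steel pin 10 mm thick, 54 mm long, lying along the box's x, standing out from the bar's end towards the front (20 mm of pin in front of this point, 30 mm behind it, where the bar begins at about 26 mm). It travels on a circle of radius 55 mm about the catch's pivot axis. Pushing the pin sideways (box -y) with something upright that reaches about 20 mm below it turns the catch over. The force needed is under 1 N.
- catch_pivot (a point): Point on the catch's pivot axis (which runs along the box's x), fixed on the box at (19.5, -85, 130) mm in the box frame. Axes as the box.
- lever (a joint): Angle of the lever, rad: 0 = rest (leaning 0.2 rad from upright towards the back of the box), grows as it is pulled forward (box -x) to the stop at 0.9 (leaning 0.7 rad forward). A spring returns it to 0: about 2.5 N at the handle at the start, 7.6 N at the stop. With the catch on it jams after 0.15 to 0.2 rad.
- lever_handle (a point): Centre of the lever's black T-handle, a round bar 24 mm thick and 44 mm long along the box's y, on top of a 10 mm round stem; 80 mm from the pivot, 196 mm above the board at rest. The bar is a sleeve that revolves freely on its own axis, so that fingers pinching its two ends (closing along the box's y) from above can swing the lever without tilting; it can also be drawn forward from behind. Axes turn with the lever.
- lever_pivot (a point): Point on the lever's pivot axis (which runs along the box's y), fixed on the box at (25, -60, 118) mm in the box frame. Axes as the box.
- egg_cup: Green ceramic egg cup, 50 mm wide, 60 mm high, left of the box. Origin: centre of its underside. Leave alone.
- padlock: Steel padlock lying flat, shackle open, about 95 by 45 by 22 mm, in front of the right half of the box. Origin: centre of the underside of its body. Leave alone.
- bike_light: Blue plastic bike light, about 72 by 34 by 42 mm high, right of the box. Origin: centre of its underside. Leave alone.
- bottle_opener: Chrome bottle opener lying flat, 128 by 40 by 6 mm, on the left in front of the box. Origin: near its middle, on its underside. Leave alone.

How it is judged:
By the outcome, as a careful person would: the job done as asked, in the order asked, and still so for the second after the job is handed in, while the arm keeps its last pose, push and grip.
It also fails if it takes over 54 s, if anything falls off the work surface, if the arm or the gripper's body presses on something with over 40 N, if the wrist force passes 120 N, or if a joint passes its speed limit or range.

## Working session

There is one attempt and no reset: what is moved stays moved. The work goes in short steps, Python scripts to look and compute and a tool call to move; the robot and the scene stay as the last step left them, time stands still between calls to the robot, and variables do not carry over. Pictures are saved under pics/ and viewed, at most 10 in all, crops included, and the job is handed in when it is done.

Besides the shell and the picture viewer there is one more tool, called after "Emit:" as name(argument=value, ...) on one line, values as JSON. step_arm: Moves the arm, as the interface text tells. Its arguments: {"type":"object","properties":{"deltas":{"type":"array","items":{"type":"array","items":{"type":"number"}}},"newtons":{"type":"number"}},"required":["deltas"]}

```bash
mkdir -p pics; ls
python3 - <<'E'
from workcell import *
import cv2,numpy as np
s=get_state(); print({k:np.round(v,3).tolist() for k,v in s.items()})
try: print(grasp_offset)
except Exception as e: print(e)
for n in("scene","top"):
    r=read_camera(n); cv2.imwrite(f"pics/{n}0.png",r["image"][...,::-1]); np.savez(f"{n}0.npz",**r)
    print(n,r["K"].round(1).tolist(),np.round(r["dist_coeffs"],4).tolist(),r["world_from_camera"].round(3).tolist())
E
```

```text
pics
{'clock': 0.0, 'joint_pos': [-1.361, 0.314, 0.045, 1.304, 0.0, 1.431], 'qvel': [-0.001, -0.002, 0.001, 0.001, 0.0, -0.001], 'tau': [0.001, -48.063, 29.853, 0.019, -0.0, 0.0], 'tcp_pos': [0.197, -0.54, 0.23], 'orientation': [-0.001, 0.985, 0.174, -0.0], 'wrist_force': [-0.265, 0.178, -0.431], 'ft_torque': [0.033, 0.003, 0.01], 'grip_force': 0.0, 'finger_gap': 0.086}
0.0187
scene [[412.1, 0.0, 324.6], [0.0, 412.1, 199.2], [0.0, 0.0, 1.0]] [0.0353, 0.0, 0.0, 0.0, 0.0] [[0.877, 0.281, -0.39, 0.944], [0.48, -0.498, 0.722, -0.642], [0.009, -0.821, -0.571, 0.653], [0.0, 0.0, 0.0, 1.0]]
top [[482.3, 0.0, 315.9], [0.0, 482.3, 199.2], [0.0, 0.0, 1.0]] [-0.0329, 0.0, 0.0, 0.0, 0.0] [[0.026, -0.976, 0.215, 0.378], [-1.0, -0.027, 0.002, 0.025], [0.003, -0.215, -0.977, 1.04], [0.0, 0.0, 0.0, 1.0]]
```

View pics/scene0.png

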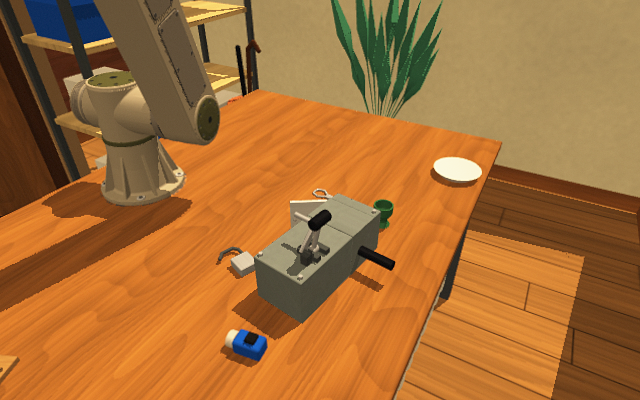

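View pics/top0.png

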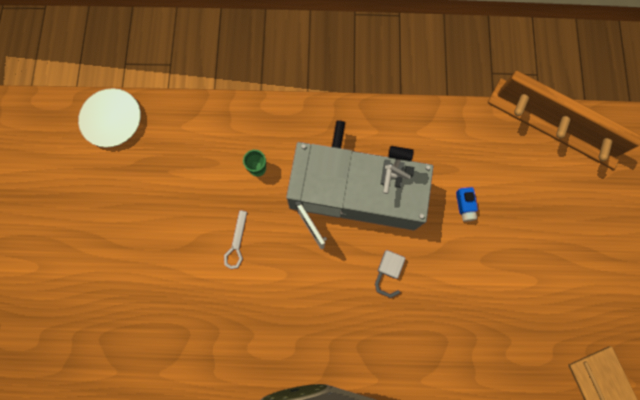

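The top view shows the box (about columns 290–433, rows 143–228), with its front facing the robot. The open door runs from (298,206) to (323,244), the black T-handle is at (400,153), and the catch pin is near (388,178). The padlock is at (392,268) and the opener at (236,240). The scene view shows the same layout, with the handle at (319,220).

```bash
cat > h.py <<'E'
import numpy as np,cv2
def cloud(r):
    K,D,T,z=r["K"],r["dist_coeffs"],r["world_from_camera"],r["z_map"]
    h,w=z.shape; u,v=np.meshgrid(np.arange(w),np.arange(h))
    p=cv2.undistortPoints(np.stack([u,v],-1).reshape(-1,1,2).astype(float),K,D).reshape(h,w,2)
    c=np.dstack([p,np.ones((h,w))])*z[...,None]
    P=c@T[:3,:3].T+T[:3,3]; P[z==0]=np.nan
    return P
E
python3 - <<'E'
from h import *
t=np.load("top0.npz"); s=np.load("scene0.npz")
P=cloud(t); Q=cloud(s)
print("table z",np.nanmedian(P[300:340,450:520,2]), "scene table",np.nanmedian(Q[300:340,120:200,2]))
roi=P[130:260,270:450].reshape(-1,3); hz=np.histogram(roi[:,2],bins=np.arange(-.01,.25,.005)); print([(round(b,3),n) for n,b in zip(*hz) if n>20])
zt=np.nanmedian(roi[(roi[:,2]>.1)&(roi[:,2]<.15)][:,2]); print("top z",zt)
def rect(A,lo,hi,n):
    A=A[(A[:,2]>lo)&(A[:,2]<hi)]
    r=cv2.minAreaRect((A[:,:2]*1000).astype(np.float32)); print(n,len(A),np.round(r[0],1),np.round(r[1],1),round(r[2],2)); print(cv2.boxPoints(r).round(1).tolist())
m=roi[(abs(roi[:,2]-zt)<.004)]
rect(m,0,1,"boxtop")
R2=Q[180:330,240:400].reshape(-1,3); rect(R2[(abs(R2[:,2]-zt)<.004)&(R2[:,0]>.3)],0,1,"scene boxtop")
# points above top
for n,A,I in(("top",P,t["image"]),("scene",Q,s["image"])):
    k=(A[...,2]>zt+.012)&(A[...,2]<.25)&(A[...,0]>.3)&(A[...,0]<.75)&(abs(A[...,1])<.35)
    dark=k&(I.max(2)<60)
    print(n,k.sum(),dark.sum(),"handle",A[dark&(A[...,2]>.16)].mean(0).round(4),A[dark&(A[...,2]>.16)].min(0).round(3),A[dark&(A[...,2]>.16)].max(0).round(3))
    g=A[k&~dark]; print(g[::max(1,len(g)//25)].round(3).tolist())
E
```

```text
table z -8.770718937867183e-05 scene table -0.0008617409483585581
[(np.float64(-0.01), np.int64(45)), (np.float64(-0.005), np.int64(5913)), (np.float64(0.0), np.int64(6912)), (np.float64(0.005), np.int64(172)), (np.float64(0.01), np.int64(285)), (np.float64(0.015), np.int64(96)), (np.float64(0.02), np.int64(155)), (np.float64(0.025), np.int64(46)), (np.float64(0.03), np.int64(51)), (np.float64(0.035), np.int64(44)), (np.float64(0.04), np.int64(56)), (np.float64(0.045), np.int64(41)), (np.float64(0.05), np.int64(72)), (np.float64(0.055), np.int64(139)), (np.float64(0.06), np.int64(128)), (np.float64(0.065), np.int64(55)), (np.float64(0.07), np.int64(58)), (np.float64(0.075), np.int64(59)), (np.float64(0.08), np.int64(60)), (np.float64(0.085), np.int64(54)), (np.float64(0.09), np.int64(53)), (np.float64(0.095), np.int64(158)), (np.float64(0.1), np.int64(185)), (np.float64(0.105), np.int64(3449)), (np.float64(0.11), np.int64(4014)), (np.float64(0.115), np.int64(92)), (np.float64(0.12), np.int64(175)), (np.float64(0.125), np.int64(31)), (np.float64(0.13), np.int64(72)), (np.float64(0.135
[... 1391 characters left out ...]
 382 handle [ 0.6592 -0.1333  0.2018] [ 0.643 -0.15   0.187] [ 0.67  -0.107  0.209]
[[0.65, -0.107, 0.204], [0.588, -0.106, 0.169], [0.602, -0.107, 0.172], [0.611, -0.107, 0.173], [0.604, -0.11, 0.168], [0.619, -0.112, 0.172], [0.666, -0.135, 0.192], [0.637, -0.126, 0.162], [0.645, -0.128, 0.165], [0.653, -0.131, 0.168], [0.63, -0.132, 0.154], [0.635, -0.132, 0.154], [0.637, -0.13, 0.151], [0.638, -0.127, 0.146], [0.646, -0.13, 0.15], [0.65, -0.125, 0.145], [0.629, -0.141, 0.144], [0.632, -0.143, 0.144], [0.636, -0.142, 0.142], [0.635, -0.138, 0.136], [0.636, -0.142, 0.137], [0.635, -0.144, 0.136], [0.665, -0.11, 0.122], [0.647, -0.124, 0.123], [0.627, -0.154, 0.132], [0.633, -0.156, 0.132]]
```

```bash
cat >> h.py <<'E'
C=np.array([622.5,-60.3]); psi=np.radians(-8.5)
R=np.array([[np.cos(psi),-np.sin(psi)],[np.sin(psi),np.cos(psi)]])
def W(x,y): return C+R@np.array([x,y])
def B(p): return R.T@(np.asarray(p)-C)
E
python3 - <<'E'
from h import *
for n in("top0","scene0"):
    P=cloud(np.load(n+".npz")).reshape(-1,3)*1000
    P=P[np.isfinite(P).all(1)]
    b=(P[:,:2]-C)@R
    k=(P[:,2]>40)&(P[:,2]<104)&(b[:,0]<-72)&(b[:,0]>-170)&(b[:,1]>0)&(b[:,1]<140)
    q=b[k]; 
    if len(q)>20:
        vx,vy,x,y=cv2.fitLine(q.astype(np.float32),cv2.DIST_HUBER,0,.01,.01).ravel()
        print(n,len(q),"theta",np.arctan(vx/vy),"pt",x,y,q[q[:,0].argmin()],"z",np.percentile(P[k][:,2],[2,98]))
for n,p in dict(hinge=(-64,115),pin=(-11.5,-46),handle=(40.9,-60),lpivot=(25,-60)).items(): print(n,W(*p).round(1))
for th in (1.15,1.0,.84,.7,.5,.3,.15,.05,0):
    s,c=np.sin(th),np.cos(th)
    print(th,[W(*(np.array([-64,115])+75*np.array([-s,-c])+(4+11*c+14.5*s+m)*np.array([-c,s]))).round(1).tolist() for m in(20,0)])
E
```

```text
top0 286 theta 0.81826675 pt -105.61812 82.51879 [-137.73797785   55.37578345] z [ 44.22824825 103.03430348]
scene0 448 theta 0.83837336 pt -107.37359 69.45001 [-133.08753454   54.2780523 ] z [43.01364043 99.79652612]
hinge [576.2  62.9]
pin [ 604.3 -104.1]
handle [ 654.1 -125.7]
lpivot [ 638.4 -123.3]
1.15 [[492.7, 82.9], [498.1, 63.6]]
1.0 [[490.5, 70.6], [498.7, 52.3]]
0.84 [[490.4, 56.8], [501.4, 40.1]]
0.7 [[492.3, 44.6], [505.6, 29.6]]
0.5 [[498.5, 27.6], [514.5, 15.6]]
0.3 [[508.7, 12.1], [526.8, 3.5]]
0.15 [[518.7, 2.1], [537.9, -3.8]]
0.05 [[526.4, -3.6], [546.0, -7.5]]
0 [[530.5, -6.1], [550.3, -9.1]]
```

Emit:
step_arm(deltas=[[30,40,0,0,0,8.5,-1],[30,40,0,0,0,8.5,-1],[30,40,0,0,0,8.5,-1],[20,45,0,0,0,8.5,-1],[20,45,0,0,0,8.5,-1]], newtons=60)

```text
clock: 0.6
tcp_pos: [0.3276, -0.3283, 0.2309]
orientation: [-0.0, 0.853, 0.522, 0.0]
wrist_force: [1.4, 0.4, 0.6]
finger_gap: 0.0126
grip_force: 0.0
```

Emit:
step_arm(deltas=[[15,42,0,0,0,8.5,-1],[15,42,0,0,0,8.5,-1],[15,42,0,0,0,8.5,-1],[15,42,0,0,0,8.5,-1],[15,42,0,0,0,8.5,-1]])

```text
clock: 1.1
tcp_pos: [0.4021, -0.1184, 0.2312]
orientation: [-0.0, 0.606, 0.795, 0.0]
wrist_force: [0.7, 0.2, -0.8]
finger_gap: 0.0001
grip_force: 0.0
```

Emit:
step_arm(deltas=[[15,42,0,0,0,8.5,-1],[15,42,0,0,0,8.5,-1],[15,42,0,0,0,8.5,-1],[15,42,0,0,0,8.5,-1],[10,25,0,0,0,8.5,-1]])

```text
clock: 1.6
tcp_pos: [0.4723, 0.0756, 0.231]
orientation: [-0.0, 0.275, 0.961, 0.0]
wrist_force: [0.4, -1.1, -0.0]
finger_gap: -0.0001
grip_force: 0.0
```

Emit:
step_arm(deltas=[[0,0,0,0,0,8.0,-1],[0,0,0,0,0,8.0,-1],[0,0,0,0,0,8.0,-1],[0,0,0,0,0,0,-1],[0,0,0,0,0,0,-1]])

```text
clock: 2.1
tcp_pos: [0.4719, 0.0728, 0.2311]
orientation: [-0.0, 0.075, 0.997, 0.0]
wrist_force: [-0.5, 0.3, -0.7]
finger_gap: -0.0001
grip_force: 0.0
```

```bash
python3 -c "
from workcell import *
import numpy as np
s=get_state();print(s['joint_pos'],s['tcp_pos'],s['orientation'],s['wrist_force'],s['finger_gap'])"
```

```text
[-1.53929151e-02  1.25105950e-01 -1.94505347e-01  1.25172912e+00
  1.07593172e-04  1.35532699e-01] [0.47186608 0.07277781 0.23106809] [-2.74785632e-04  7.53912171e-02  9.97153994e-01  3.73675641e-05] [-0.49364144  0.2769879  -0.71489566] -8.97458623816414e-05
```

Emit:
step_arm(deltas=[[0,0,-44,0,0,0,-1],[0,0,-44,0,0,0,-1],[0,0,-44,0,0,0,-1],[0,0,-44,0,0,0,-1],[0,0,0,0,0,0,-1]])

```text
clock: 2.6
tcp_pos: [0.4668, 0.0726, 0.0504]
orientation: [-0.005, 0.075, 0.997, -0.0]
wrist_force: [-0.9, 0.5, -0.9]
finger_gap: -0.0
grip_force: 0.0
```

Emit:
step_arm(deltas=[[9,-8,0,0,0,0,-1],[9,-8,0,0,0,0,-1],[6,-8,0,0,0,0,-1],[5,-9,0,0,0,0,-1],[5,-10,0,0,0,0,-1]])

```text
clock: 3.1
tcp_pos: [0.5077, 0.0288, 0.0566]
orientation: [0.001, 0.074, 0.997, 0.0]
wrist_force: [-0.5, 0.2, 0.4]
finger_gap: 0.0003
grip_force: 0.3
```

Emit:
step_arm(deltas=[[4,-7,0,0,0,0,-1],[5,-7,0,0,0,0,-1],[6,-6,0,0,0,0,-1],[6,-6,0,0,0,0,-1],[6,-4,0,0,0,0,-1]])

```text
clock: 3.6
tcp_pos: [0.5334, -0.0007, 0.0552]
orientation: [-0.0, 0.074, 0.997, 0.0]
wrist_force: [-0.4, 0.5, 0.5]
finger_gap: 0.0001
grip_force: 0.0
```

Emit:
step_arm(deltas=[[5,-3,0,0,0,0,-1],[4,-2,0,0,0,0,-1],[4,-2,0,0,0,0,-1],[3,-1,0,0,0,0,-1],[0,0,0,0,0,0,-1]])

```text
clock: 4.1
tcp_pos: [0.5482, -0.0081, 0.0549]
orientation: [-0.001, 0.074, 0.997, -0.0]
wrist_force: [-3.2, 0.3, 0.0]
finger_gap: 0.0001
grip_force: 0.0
```

Emit:
step_arm(deltas=[[2,-0.5,0,0,0,0,-1],[2,-0.5,0,0,0,0,-1],[2,-0.5,0,0,0,0,-1],[0,0,0,0,0,0,-1]])

```text
clock: 4.5
tcp_pos: [0.548, -0.0084, 0.0533]
orientation: [-0.007, 0.073, 0.997, 0.0]
wrist_force: [-16.6, 2.1, 4.3]
finger_gap: 0.0004
grip_force: 0.0
```

Emit:
step_arm(deltas=[[2,0,0,0,0,0,-1],[1,0,0,0,0,0,-1],[0,0,0,0,0,0,-1]])

```text
clock: 4.8
tcp_pos: [0.548, -0.0077, 0.0523]
orientation: [-0.009, 0.073, 0.997, 0.001]
wrist_force: [-20.8, 3.3, 4.6]
finger_gap: -0.0002
grip_force: 0.0
```

Emit:
step_arm(deltas=[[-20,2,0,0,0,0,-1],[-40,0,0,0,0,0,-1],[0,0,45,0,0,0,-1],[0,0,48,0,0,0,-1],[0,0,0,0,0,0,-1]])

```text
clock: 5.3
tcp_pos: [0.5022, -0.0084, 0.1546]
orientation: [0.006, 0.074, 0.997, -0.001]
wrist_force: [1.1, 0.1, 1.2]
finger_gap: 0.0003
grip_force: 0.0
```

Run:
```python
from workcell import *
from h import *
s=get_state();print(s['tcp_pos'].round(4) if hasattr(s['tcp_pos'],'round') else s['tcp_pos'],np.round(s['wrist_force'],1))
for n in("scene","top"):
    r=read_camera(n); np.savez(n+"1.npz",**r)
    P=cloud(r).reshape(-1,3)*1000; P=P[np.isfinite(P).all(1)]; b=(P[:,:2]-C)@R
    k=(P[:,2]>40)&(P[:,2]<104)&(b[:,0]<-72)&(b[:,0]>-170)&(b[:,1]>0)&(b[:,1]<140); print(n,k.sum())
    if n=="top": cv2.imwrite("pics/top1.png",cv2.resize(r["image"][120:280,230:470,::-1],None,fx=3,fy=3))
```

```text
[ 0.5022 -0.0084  0.1546] [1.1 0.1 1.2]
scene 0
top 0
```

View pics/top1.png

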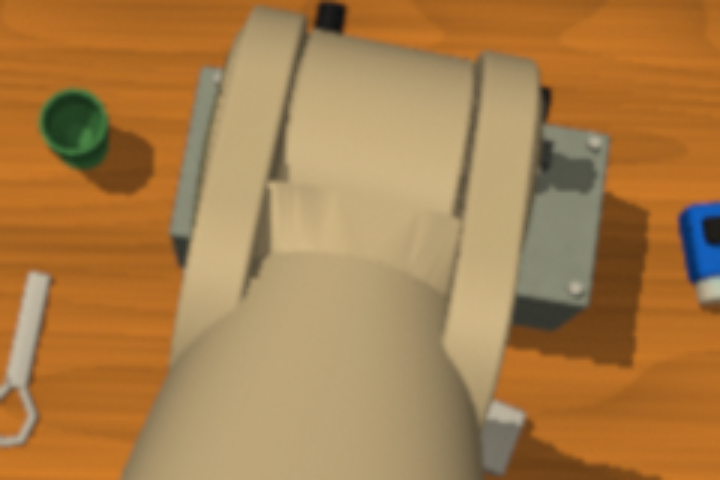

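The arm covers the box in this picture; only the egg cup, opener and right end of the box show. I'll swing it aside to confirm the door is shut before touching the catch.

Emit:
step_arm(deltas=[[-20,-20,35,0,0,0,-1],[-20,-30,30,0,0,0,-1],[-20,-45,0,0,0,0,-1],[-20,-45,0,0,0,0,-1],[-20,-45,0,0,0,0,-1]])

```text
clock: 5.9
tcp_pos: [0.3972, -0.194, 0.2127]
orientation: [0.0, 0.073, 0.997, 0.0]
wrist_force: [0.7, -0.5, -0.3]
finger_gap: 0.0
grip_force: 0.0
```

Emit:
step_arm(deltas=[[-20,-45,0,0,0,0,-1],[-20,-45,0,0,0,0,-1],[-20,-45,0,0,0,0,-1],[0,-40,0,0,0,0,-1],[0,0,0,0,0,0,-1]])

```text
clock: 6.4
tcp_pos: [0.3374, -0.3726, 0.2117]
orientation: [-0.0, 0.076, 0.997, -0.001]
wrist_force: [0.2, 0.2, 0.0]
finger_gap: 0.0002
grip_force: 0.0
```

Run:
```python
from workcell import *
from h import *
s=get_state();print(np.round(s['tcp_pos'],4),np.round(s['joint_pos'],2))
r=read_camera("top"); np.savez("top2.npz",**r)
P=cloud(r)*1000; b=(P[...,:2]-C)@R; z=P[...,2]
k=(z>60)&(z<104)&(b[...,0]<-55)&(b[...,0]>-170)&(b[...,1]>0)&(b[...,1]<140); print(k.sum())
for y0 in range(0,140,15):
    m=k&(b[...,1]>=y0)&(b[...,1]<y0+15); print(y0,m.sum(),np.round(b[m][:,0].min(),1) if m.any() else None)
cv2.imwrite("pics/top2.png",cv2.resize(r["image"][120:280,230:470,::-1],None,fx=3,fy=3))
```

```text
[ 0.3374 -0.3726  0.2117] [-0.99  0.18 -0.18  1.21 -0.   -0.84]
476
0 32 -61.7
15 48 -69.8
30 59 -71.2
45 58 -70.7
60 60 -70.7
75 64 -70.8
90 59 -69.8
105 58 -70.5
120 29 -67.6
135 9 -61.6
```

View pics/top2.png

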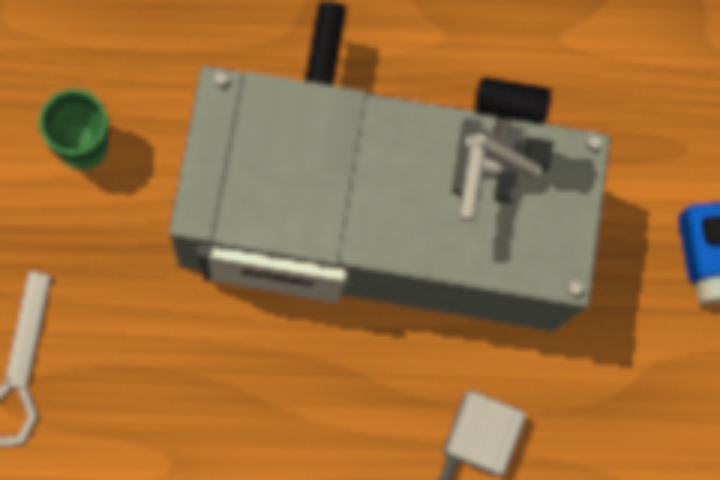

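The top view shows the door lying flush on the front, from crop (210,260) to (345,285). The depth profile along it is flat, within ±1 mm. The catch pin's front end is at crop (467,215), still on the left. Next is the catch.

Emit:
step_arm(deltas=[[18,42,0,0,0,0,-1],[18,42,0,0,0,0,-1],[18,42,0,0,0,0,-1],[18,42,0,0,0,0,-1],[18,42,0,0,0,0,-1]])

```text
clock: 6.95
tcp_pos: [0.4279, -0.1546, 0.2126]
orientation: [-0.001, 0.073, 0.997, 0.0]
wrist_force: [1.8, 0.4, 0.4]
finger_gap: 0.0001
grip_force: 0.0
```

Emit:
step_arm(deltas=[[18,42,0,0,0,0,-1],[18,42,0,0,0,0,-1],[18,30,0,0,0,0,-1],[0,0,-32,0,0,0,-1],[0,0,-32,0,0,0,-1]])

```text
clock: 7.45
tcp_pos: [0.4826, -0.0411, 0.1487]
orientation: [0.001, 0.071, 0.997, -0.0]
wrist_force: [-0.1, -0.6, -0.7]
finger_gap: 0.0002
grip_force: 0.0
```

Emit:
step_arm(deltas=[[40,0,0,0,0,0,-1],[40,-5,0,0,0,0,-1],[30,-5,0,0,0,0,-1],[0,0,0,0,0,0,-1],[0,0,0,0,0,0,-1]])

```text
clock: 7.95
tcp_pos: [0.5912, -0.0524, 0.148]
orientation: [-0.001, 0.073, 0.997, 0.0]
wrist_force: [-0.8, -0.6, -0.5]
finger_gap: 0.0001
grip_force: 0.0
```

Emit:
step_arm(deltas=[[10,-12,0,0,0,0,-1],[-1,-10,0,0,0,0,-1],[-1.5,-10,0,0,0,0,-1],[-1.5,-10,0,0,0,0,-1],[-1.5,-10,0,0,0,0,-1]])

```text
clock: 8.45
tcp_pos: [0.5958, -0.1065, 0.1496]
orientation: [-0.0, 0.074, 0.997, -0.0]
wrist_force: [0.5, 0.7, 0.6]
finger_gap: -0.0002
grip_force: 0.2
```

Emit:
step_arm(deltas=[[-1.5,-10,0,0,0,0,-1],[-1.5,-10,0,0,0,0,-1],[-1.5,-10,0,0,0,0,-1],[-1.5,-10,0,0,0,0,-1],[0,0,0,0,0,0,-1]])

```text
clock: 8.95
tcp_pos: [0.5902, -0.1473, 0.1489]
orientation: [-0.0, 0.075, 0.997, -0.0]
wrist_force: [-0.5, 0.0, -0.2]
finger_gap: 0.0003
grip_force: 0.0
```

Emit:
step_arm(deltas=[[-40,0,0,0,0,0,-1],[-40,0,30,0,0,0,-1],[-20,0,45,0,0,0,-1],[0,0,45,0,0,0,-1],[0,0,0,0,0,0,1]])

```text
clock: 9.45
tcp_pos: [0.4925, -0.1468, 0.2759]
orientation: [0.005, 0.074, 0.997, -0.002]
wrist_force: [0.9, 0.2, -0.2]
finger_gap: 0.0136
grip_force: 0.0
```

```bash
sed -i 's/622.5,-60.3/620.5,-60.0/' h.py
python3 - <<'E'
from workcell import *
from h import *
s=get_state();print(np.round(s['tcp_pos'],4))
r=read_camera("scene"); np.savez("scene3.npz",**r)
P=cloud(r)*1000; b=(P[...,:2]-C)@R; z=P[...,2]
k=(z>122)&(z<215)&(b[...,0]>-50)&(b[...,0]<70)&(b[...,1]>-150)&(b[...,1]<-20)
d=r["image"].max(2)<60
hd=k&d&(z>185); print("handle n",hd.sum(),b[hd].mean(0).round(1),b[hd].min(0).round(1),b[hd].max(0).round(1),z[hd].mean().round(1),z[hd].max().round(1))
g=k&~d; q=np.c_[b[g],z[g]]; print("pts y<-110:",(q[:,1]<-110).sum(), "y>-50 z>160:",((q[:,1]>-55)&(q[:,2]>160)&(q[:,0]<25)).sum()); print(q[q[:,1]<-110].mean(0).round(1))
cv2.imwrite("pics/scene3.png",cv2.resize(r["image"][150:330,220:420,::-1],None,fx=3,fy=3))
E
```

```text
[ 0.4925 -0.1468  0.2759]
handle n 289 [ 49.  -66.7] [ 35.5 -84.6] [ 57.4 -39.3] 201.8 209.0
pts y<-110: 234 y>-50 z>160: 0
[  11.3 -133.8  149.3]
```

View pics/scene3.png

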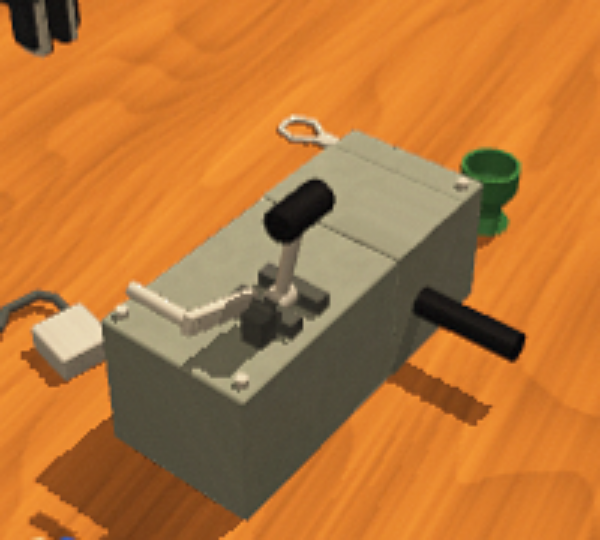

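The catch lies over to the right: bar at crop (190,315), pin out to (130,290), and by depth at box y ≈ −134, z ≈ 149, which matches the off stop. The handle stands at crop (300,210). Now I'll pinch its two ends from above.

Emit:
step_arm(deltas=[[40,5,0,0,0,0,1],[40,5,0,0,0,0,1],[40,5,0,0,0,0,1],[40,5,0,0,0,0,1],[0,0,0,0,0,0,1]], newtons=60)

```text
clock: 10.0
tcp_pos: [0.654, -0.1247, 0.2639]
orientation: [-0.002, 0.073, 0.997, 0.001]
wrist_force: [-0.6, -0.4, -0.9]
finger_gap: 0.0854
grip_force: 0.0
```

Emit:
step_arm(deltas=[[0,0,0,0,0,0,1],[0,0,0,0,0,0,1]])

```text
clock: 10.2
tcp_pos: [0.6496, -0.1255, 0.2685]
orientation: [-0.001, 0.074, 0.997, 0.0]
wrist_force: [-0.2, 0.2, -0.0]
finger_gap: 0.0855
grip_force: 0.0
```

Emit:
step_arm(deltas=[[3,-1,-30,0,0,0,1],[0,0,-30,0,0,0,1],[0,0,-25,0,0,0,1],[0,0,-12,0,0,0,1],[0,0,0,0,0,0,1]])

```text
clock: 10.7
tcp_pos: [0.6516, -0.1266, 0.1713]
orientation: [-0.001, 0.074, 0.997, 0.0]
wrist_force: [-0.2, 0.4, 1.1]
finger_gap: 0.0856
grip_force: 0.0
```

Run:
```python
from workcell import *
from h import *
s=get_state();print(np.round(s['tcp_pos'],4),np.round(s['wrist_force'],1),np.round(s['joint_pos'],2))
r=read_camera("scene")
cv2.imwrite("pics/scene4.png",cv2.resize(r["image"][150:330,220:420,::-1],None,fx=3,fy=3))
```

```text
[ 0.6516 -0.1266  0.1713] [-0.2  0.4  1.1] [-0.31  0.51  0.2   1.26  0.   -0.16]
```

View pics/scene4.png

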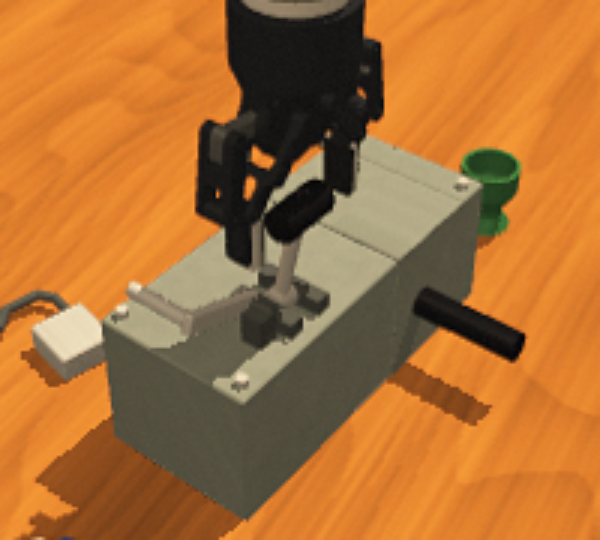

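The open fingers straddle the T-handle, at crop (240,240) and (345,170), with the bar between them at (300,210). Closing now.

Emit:
step_arm(deltas=[[0,0,0,0,0,0,-1],[0,0,0,0,0,0,-1],[0,0,0,0,0,0,-1],[0,0,0,0,0,0,-1],[0,0,0,0,0,0,-1]], newtons=60)

```text
clock: 11.25
tcp_pos: [0.6545, -0.1261, 0.1741]
orientation: [0.001, 0.073, 0.997, 0.0]
wrist_force: [-1.1, 2.8, 5.4]
finger_gap: 0.0434
grip_force: 61.3
```

Emit:
step_arm(deltas=[[-8,1.2,1.3,0,0,0,-1],[-8,1.2,0.3,0,0,0,-1],[-8,1.2,-0.3,0,0,0,-1],[-8,1.2,-1.3,0,0,0,-1],[0,0,0,0,0,0,-1]])

```text
clock: 11.75
tcp_pos: [0.6229, -0.1215, 0.1741]
orientation: [0.002, 0.073, 0.997, 0.0]
wrist_force: [3.7, 3.5, 6.3]
finger_gap: 0.0432
grip_force: 61.9
```

Emit:
step_arm(deltas=[[-7.5,1.1,-2,0,0,0,-1],[-7.5,1.1,-2.7,0,0,0,-1],[-7,1,-3.5,0,0,0,-1],[-7,1,-4.2,0,0,0,-1],[0,0,0,0,0,0,-1]])

```text
clock: 12.25
tcp_pos: [0.5935, -0.1171, 0.1614]
orientation: [0.002, 0.073, 0.997, 0.0]
wrist_force: [3.0, 4.8, 8.3]
finger_gap: 0.0434
grip_force: 62.3
```

Emit:
step_arm(deltas=[[-3,0.5,-2.4,0,0,0,-1],[-3,0.5,-2.4,0,0,0,-1],[0,0,0,0,0,0,-1],[0,0,0,0,0,0,-1]])

```text
clock: 12.65
tcp_pos: [0.588, -0.1163, 0.1571]
orientation: [0.002, 0.073, 0.997, 0.0]
wrist_force: [0.5, 4.0, 10.5]
finger_gap: 0.0434
grip_force: 62.4
```

Emit:
step_arm(deltas=[[-2,0.3,-1.7,0,0,0,-1],[-2,0.3,-1.7,0,0,0,-1],[0,0,0,0,0,0,-1],[0,0,0,0,0,0,-1]])

```text
clock: 13.05
tcp_pos: [0.5876, -0.1162, 0.1566]
orientation: [0.006, 0.073, 0.997, -0.0]
wrist_force: [5.5, 6.3, 17.5]
finger_gap: 0.0432
grip_force: 63.5
```

Emit:
step_arm(deltas=[[-2,0.3,-1.7,0,0,0,-1],[0,0,0,0,0,0,-1],[0,0,0,0,0,0,-1]])

```text
clock: 13.35
tcp_pos: [0.5875, -0.1163, 0.1564]
orientation: [0.008, 0.073, 0.997, -0.0]
wrist_force: [7.7, 5.8, 21.1]
finger_gap: 0.043
grip_force: 64.0
```

The position has stopped changing while the force climbs, so the lever is at its stop. One last look before handing in.

Emit:
step_arm(deltas=[[0,0,0,0,0,0,-1],[0,0,0,0,0,0,-1],[0,0,0,0,0,0,-1],[0,0,0,0,0,0,-1],[0,0,0,0,0,0,-1]])

```text
clock: 13.85
tcp_pos: [0.5875, -0.1162, 0.1564]
orientation: [0.008, 0.073, 0.997, -0.0]
wrist_force: [8.4, 4.5, 22.0]
finger_gap: 0.0432
grip_force: 64.0
```

Run:
```python
from workcell import *
from h import *
r=read_camera("scene")
P=cloud(r)*1000; b=(P[...,:2]-C)@R; z=P[...,2]
k=(r["image"].max(2)<60)&(z>165)&(z<195)&(b[...,1]>-80)&(b[...,1]<-42)&(b[...,0]<15)&(b[...,0]>-60); print(k.sum(),b[k].mean(0),z[k].mean())
cv2.imwrite("pics/scene5.png",cv2.resize(r["image"][150:360,200:420,::-1],None,fx=2.7,fy=2.7))
```

```text
171 [-16.20300129 -59.68270479] 184.70946230999576
```

View pics/scene5.png

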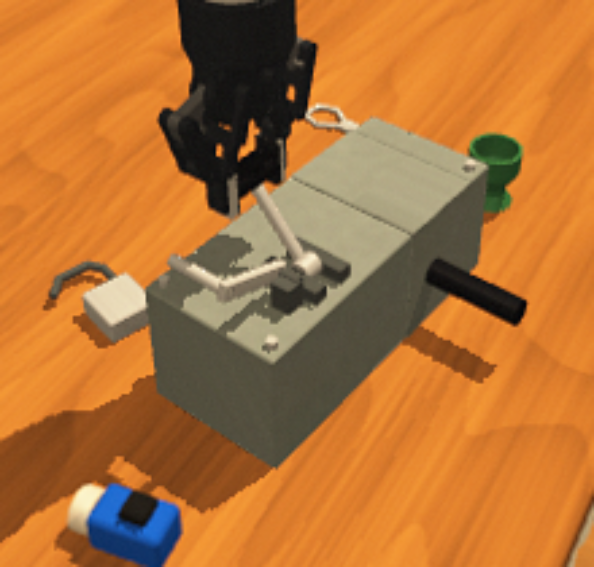

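The lever leans well forward, its stem running from crop (305,262) to (260,190), with the handle in the fingers. The catch lies off to the right, and the other things are where they were.

```bash
python3 -c "
from workcell import *
print(hand_in())"
```

```text
the job is handed in; nothing more can be done
None
```

The job is handed in: the door is shut flush on its catch, the safety catch is flipped right over to off, and the gripper is holding the lever forward at its stop, with the other things left where they were. It took about 14 s of the 54 s, and no verdict came back.

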